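# Find the rattling gauge case, stack the sound ones and hold the bad one out

## Task

One of the three grey gauge cases has a loose part that rattles when that case is shaken; find out which one. Stack the two silent cases squarely, one after the other, on the wooden gauge chest, all with their long sides in line, then hold the rattling case out level over the middle of the dark inspection mat, about 15 cm above it, and finish while still holding it there, still. Leave the calculator, the tape roll and the basket alone.

Things in the scene. Friction and masses are not known exactly. Their poses are not given: they have to be found in the camera images.
- case_1: one of three look-alike closed grey plastic cases, 120 x 56 x 40 mm (x long, y wide, z high); origin at the centre of its underside, z up. Long sides flat in the middle for the fingers; two steel latches stand out 2.5 mm on the -y side, 38 mm either side of the middle. Shell 0.24 to 0.42 kg; weight does not tell which one rattles, nor does its place on the bench.
- case_2: second of the three look-alike cases: same size, mass range, origin and axes as case_1. Any one of the three may be the one that rattles.
- case_3: third look-alike case, as case_1. In the ONE that rattles (any of the three) a loose 75 g steel ball, 26 mm across, rolls end to end. The cavity's floor is crowned: held level, the ball stays at one end, its centre 43 mm from the middle; tipped over 5 degrees it runs to the other. Felt at the wrist as knocks when shaken, or as a shift of 0.06 N m about the case's y between the ends.
- chest: closed light-wood gauge-block chest, 120 x 56 x 50 mm (x long, y wide, z high), the same footprint as the cases but taller, 1.3 kg, standing loose on the bench; the foot of the column. Origin at the centre of its underside, long axis x, top at 50 mm.
- mat: dark rubber inspection mat with a grey top, 150 x 150 mm and 2 mm thick, fixed to the bench. Origin at the centre of its underside.
- calculator: bystander: black desk calculator, 140 x 80 x 15 mm, lying loose on the bench; origin at the centre of its underside.
- tape: bystander: roll of brown tape lying flat, 90 mm across, 24 mm high; origin at the centre of its underside.
- basket: bystander: green open basket of odds and ends, 150 x 220 x 70 mm (x, y, z), standing loose on the bench; origin at the centre of its underside.
There are look-alikes about, which are no part of the job. What is shaped like the case_2 but purple is not meant.

How it is judged (in metres and radians):
On the way, in this order (a step that is already met when the one before it is completed fails the run):
1. one silent case lies squarely on the chest, let go (((not (x of ball in the frame of case_1 between -0.06 and 0.06 m and y of ball in the frame of case_1 between -0.028 and 0.028 m and z of ball in the frame of case_1 between 0 and 0.04 m) and z of case_1 in the frame of chest between 0.044 and 0.056 m and horizontal distance between case_1 and chest below 0.012 m and angle between the x axis of case_1 and the x axis of chest, either way round below 0.15 rad and angle between case_1's own z axis and vertical below 0.08 rad and linear speed of case_1 below 0.02 m/s and contact force between the fingers and case_1 below 0.1 N) or (not (x of ball in the frame of case_2 between -0.06 and 0.06 m and y of ball in the frame of case_2 between -0.028 and 0.028 m and z of ball in the frame of case_2 between 0 and 0.04 m) and z of case_2 in the frame of chest between 0.044 and 0.056 m and horizontal distance between case_2 and chest below 0.012 m and angle between the x axis of case_2 and the x axis of chest, either way round below 0.15 rad and angle between case_2's own z axis and vertical below 0.08 rad and linear speed of case_2 below 0.02 m/s and contact force between the fingers and case_2 below 0.1 N) or (not (x of ball in the frame of case_3 between -0.06 and 0.06 m and y of ball in the frame of case_3 between -0.028 and 0.028 m and z of ball in the frame of case_3 between 0 and 0.04 m) and z of case_3 in the frame of chest between 0.044 and 0.056 m and horizontal distance between case_3 and chest below 0.012 m and angle between the x axis of case_3 and the x axis of chest, either way round below 0.15 rad and angle between case_3's own z axis and vertical below 0.08 rad and linear speed of case_3 below 0.02 m/s and contact force between the fingers and case_3 below 0.1 N))), for 0.2 s.
2. the other silent case lies squarely on the first, let go ((((x of ball in the frame of case_1 between -0.06 and 0.06 m and y of ball in the frame of case_1 between -0.028 and 0.028 m and z of ball in the frame of case_1 between 0 and 0.04 m) and ((z of case_2 in the frame of chest between 0.044 and 0.056 m and horizontal distance between case_2 and chest below 0.012 m and angle between the x axis of case_2 and the x axis of chest, either way round below 0.15 rad and angle between each of case_2, case_3's own z axis and vertical below 0.08 rad and linear speed of each of case_2, case_3 below 0.02 m/s and contact force between the fingers and case_2 below 0.1 N and z of case_3 in the frame of case_2 between 0.034 and 0.046 m and horizontal distance between case_3 and case_2 below 0.012 m and angle between the x axis of case_3 and the x axis of case_2, either way round below 0.15 rad and contact force between the fingers and case_3 below 0.1 N) or (z of case_3 in the frame of chest between 0.044 and 0.056 m and horizontal distance between case_3 and chest below 0.012 m and angle between the x axis of case_3 and the x axis of chest, either way round below 0.15 rad and angle between each of case_3, case_2's own z axis and vertical below 0.08 rad and linear speed of each of case_3, case_2 below 0.02 m/s and contact force between the fingers and case_3 below 0.1 N and z of case_2 in the frame of case_3 between 0.034 and 0.046 m and horizontal distance between case_2 and case_3 below 0.012 m and angle between the x axis of case_2 and the x axis of case_3, either way round below 0.15 rad and contact force between the fingers and case_2 below 0.1 N))) or ((x of ball in the frame of case_2 between -0.06 and 0.06 m and y of ball in the frame of case_2 between -0.028 and 0.028 m and z of ball in the frame of case_2 between 0 and 0.04 m) and ((z of case_1 in the frame of chest between 0.044 and 0.056 m and horizontal distance between case_1 and chest below 0.012 m and angle between the x axis of case_1 and the x axis of chest, either way round below 0.15 rad and angle between each of case_1, case_3's own z axis and vertical below 0.08 rad and linear speed of each of case_1, case_3 below 0.02 m/s and contact force between the fingers and case_1 below 0.1 N and z of case_3 in the frame of case_1 between 0.034 and 0.046 m and horizontal distance between case_3 and case_1 below 0.012 m and angle between the x axis of case_3 and the x axis of case_1, either way round below 0.15 rad and contact force between the fingers and case_3 below 0.1 N) or (z of case_3 in the frame of chest between 0.044 and 0.056 m and horizontal distance between case_3 and chest below 0.012 m and angle between the x axis of case_3 and the x axis of chest, either way round below 0.15 rad and angle between each of case_3, case_1's own z axis and vertical below 0.08 rad and linear speed of each of case_3, case_1 below 0.02 m/s and contact force between the fingers and case_3 below 0.1 N and z of case_1 in the frame of case_3 between 0.034 and 0.046 m and horizontal distance between case_1 and case_3 below 0.012 m and angle between the x axis of case_1 and the x axis of case_3, either way round below 0.15 rad and contact force between the fingers and case_1 below 0.1 N))) or ((x of ball in the frame of case_3 between -0.06 and 0.06 m and y of ball in the frame of case_3 between -0.028 and 0.028 m and z of ball in the frame of case_3 between 0 and 0.04 m) and ((z of case_1 in the frame of chest between 0.044 and 0.056 m and horizontal distance between case_1 and chest below 0.012 m and angle between the x axis of case_1 and the x axis of chest, either way round below 0.15 rad and angle between each of case_1, case_2's own z axis and vertical below 0.08 rad and linear speed of each of case_1, case_2 below 0.02 m/s and contact force between the fingers and case_1 below 0.1 N and z of case_2 in the frame of case_1 between 0.034 and 0.046 m and horizontal distance between case_2 and case_1 below 0.012 m and angle between the x axis of case_2 and the x axis of case_1, either way round below 0.15 rad and contact force between the fingers and case_2 below 0.1 N) or (z of case_2 in the frame of chest between 0.044 and 0.056 m and horizontal distance between case_2 and chest below 0.012 m and angle between the x axis of case_2 and the x axis of chest, either way round below 0.15 rad and angle between each of case_2, case_1's own z axis and vertical below 0.08 rad and linear speed of each of case_2, case_1 below 0.02 m/s and contact force between the fingers and case_2 below 0.1 N and z of case_1 in the frame of case_2 between 0.034 and 0.046 m and horizontal distance between case_1 and case_2 below 0.012 m and angle between the x axis of case_1 and the x axis of case_2, either way round below 0.15 rad and contact force between the fingers and case_1 below 0.1 N))))), for 0.2 s.
At the end, for the whole second after the job is handed in: Silent cases stacked on the chest, each within 12 mm and 0.15 rad of the one below, flat, at rest, let go; rattling case held by the fingers, centre within 40 mm of the mat's, underside 90 to 240 mm above the bench, level within 0.17 rad, still, touching nothing else ((((x of ball in the frame of case_1 between -0.06 and 0.06 m and y of ball in the frame of case_1 between -0.028 and 0.028 m and z of ball in the frame of case_1 between 0 and 0.04 m) and ((z of case_2 in the frame of chest between 0.044 and 0.056 m and horizontal distance between case_2 and chest below 0.012 m and angle between the x axis of case_2 and the x axis of chest, either way round below 0.15 rad and angle between each of case_2, case_3's own z axis and vertical below 0.08 rad and linear speed of each of case_2, case_3 below 0.02 m/s and contact force between the fingers and case_2 below 0.1 N and z of case_3 in the frame of case_2 between 0.034 and 0.046 m and horizontal distance between case_3 and case_2 below 0.012 m and angle between the x axis of case_3 and the x axis of case_2, either way round below 0.15 rad and contact force between the fingers and case_3 below 0.1 N) or (z of case_3 in the frame of chest between 0.044 and 0.056 m and horizontal distance between case_3 and chest below 0.012 m and angle between the x axis of case_3 and the x axis of chest, either way round below 0.15 rad and angle between each of case_3, case_2's own z axis and vertical below 0.08 rad and linear speed of each of case_3, case_2 below 0.02 m/s and contact force between the fingers and case_3 below 0.1 N and z of case_2 in the frame of case_3 between 0.034 and 0.046 m and horizontal distance between case_2 and case_3 below 0.012 m and angle between the x axis of case_2 and the x axis of case_3, either way round below 0.15 rad and contact force between the fingers and case_2 below 0.1 N)) and horizontal distance between case_1 and mat below 0.04 m and height (world z) of case_1 between 0.09 and 0.24 m and angle between case_1's own z axis and vertical below 0.17 rad and contact force between the fingers and case_1 above 2 N and linear speed of case_1 below 0.03 m/s and contact force between case_1 and case_2 below 0.1 N and contact force between case_1 and case_3 below 0.1 N and contact force between case_1 and chest below 0.1 N and contact force between case_1 and mat below 0.1 N) or ((x of ball in the frame of case_2 between -0.06 and 0.06 m and y of ball in the frame of case_2 between -0.028 and 0.028 m and z of ball in the frame of case_2 between 0 and 0.04 m) and ((z of case_1 in the frame of chest between 0.044 and 0.056 m and horizontal distance between case_1 and chest below 0.012 m and angle between the x axis of case_1 and the x axis of chest, either way round below 0.15 rad and angle between each of case_1, case_3's own z axis and vertical below 0.08 rad and linear speed of each of case_1, case_3 below 0.02 m/s and contact force between the fingers and case_1 below 0.1 N and z of case_3 in the frame of case_1 between 0.034 and 0.046 m and horizontal distance between case_3 and case_1 below 0.012 m and angle between the x axis of case_3 and the x axis of case_1, either way round below 0.15 rad and contact force between the fingers and case_3 below 0.1 N) or (z of case_3 in the frame of chest between 0.044 and 0.056 m and horizontal distance between case_3 and chest below 0.012 m and angle between the x axis of case_3 and the x axis of chest, either way round below 0.15 rad and angle between each of case_3, case_1's own z axis and vertical below 0.08 rad and linear speed of each of case_3, case_1 below 0.02 m/s and contact force between the fingers and case_3 below 0.1 N and z of case_1 in the frame of case_3 between 0.034 and 0.046 m and horizontal distance between case_1 and case_3 below 0.012 m and angle between the x axis of case_1 and the x axis of case_3, either way round below 0.15 rad and contact force between the fingers and case_1 below 0.1 N)) and horizontal distance between case_2 and mat below 0.04 m and height (world z) of case_2 between 0.09 and 0.24 m and angle between case_2's own z axis and vertical below 0.17 rad and contact force between the fingers and case_2 above 2 N and linear speed of case_2 below 0.03 m/s and contact force between case_2 and case_1 below 0.1 N and contact force between case_2 and case_3 below 0.1 N and contact force between case_2 and chest below 0.1 N and contact force between case_2 and mat below 0.1 N) or ((x of ball in the frame of case_3 between -0.06 and 0.06 m and y of ball in the frame of case_3 between -0.028 and 0.028 m and z of ball in the frame of case_3 between 0 and 0.04 m) and ((z of case_1 in the frame of chest between 0.044 and 0.056 m and horizontal distance between case_1 and chest below 0.012 m and angle between the x axis of case_1 and the x axis of chest, either way round below 0.15 rad and angle between each of case_1, case_2's own z axis and vertical below 0.08 rad and linear speed of each of case_1, case_2 below 0.02 m/s and contact force between the fingers and case_1 below 0.1 N and z of case_2 in the frame of case_1 between 0.034 and 0.046 m and horizontal distance between case_2 and case_1 below 0.012 m and angle between the x axis of case_2 and the x axis of case_1, either way round below 0.15 rad and contact force between the fingers and case_2 below 0.1 N) or (z of case_2 in the frame of chest between 0.044 and 0.056 m and horizontal distance between case_2 and chest below 0.012 m and angle between the x axis of case_2 and the x axis of chest, either way round below 0.15 rad and angle between each of case_2, case_1's own z axis and vertical below 0.08 rad and linear speed of each of case_2, case_1 below 0.02 m/s and contact force between the fingers and case_2 below 0.1 N and z of case_1 in the frame of case_2 between 0.034 and 0.046 m and horizontal distance between case_1 and case_2 below 0.012 m and angle between the x axis of case_1 and the x axis of case_2, either way round below 0.15 rad and contact force between the fingers and case_1 below 0.1 N)) and horizontal distance between case_3 and mat below 0.04 m and height (world z) of case_3 between 0.09 and 0.24 m and angle between case_3's own z axis and vertical below 0.17 rad and contact force between the fingers and case_3 above 2 N and linear speed of case_3 below 0.03 m/s and contact force between case_3 and case_1 below 0.1 N and contact force between case_3 and case_2 below 0.1 N and contact force between case_3 and chest below 0.1 N and contact force between case_3 and mat below 0.1 N))); the arm keeps its last pose, push and grip.
It fails at once if the calculator was moved by more than 30 mm (distance of calculator from where it was at the start of the episode above 0.03 m).
It fails at once if the tape was moved by more than 30 mm (distance of tape from where it was at the start of the episode above 0.03 m).
It fails at once if the basket was moved by more than 30 mm (distance of basket from where it was at the start of the episode above 0.03 m).
It also fails if it takes over 72 s, if anything falls off the work surface, if the arm or the gripper's body presses on something with over 40 N, if the wrist force passes 120 N, or if a joint passes its speed limit or range.

## Robot

A 6-joint arm with a two-finger parallel gripper is mounted at the origin on the work surface. World frame = base frame: x ahead of the robot, y to its left, z up, the work surface at z = 0. Lengths are in mm, angles in rad, forces in N, time in s.
With the tool pointing down it reaches from about 350 to 775 mm from the base axis. Payload 7.3 kg.
Tool frame: the origin (TCP) lies at the very end of the fingers, on their centre line; the grasp point (between the pads) lies 19 mm behind it; z points along the fingers, y is the line along which they close (so a half turn about z gives the same grasp; the last joint's range is limited). The gripper opens to 92 mm and grips with 3 to 60 N. Pads are 19 mm wide; open, the fingers measure 130 mm over their backs; the gripper's body (75 mm by 190 mm) begins 47 mm behind the grasp point.
Start: joints at [1.061, 0.342, 1.524, -0, 1.275, -0.146], TCP at [186.796, 490.665, 226.741] pointing down, gripper open.
Joint ranges: [-2.53, 2.53], [-0.77, 2.02], [0.04, 2.7], [-1, 4.14], [0.28, 2.66], [-3.11, 3.11]. Speed limits (rad/s): [2.57, 2.57, 3.14, 3.14, 3.14, 3.14].

## Interface

Orientations are given as [roll, pitch, yaw] about the fixed x, y, z axes, in that order (R = Rz(yaw) Ry(pitch) Rx(roll)).
In Python, from plant import get_obs, vision, workorder gives the robot as it stands.
- The arm moves only by the shell command python3 -m pendant 'ROWS' [OPENING]. ROWS is a JSON object of lists of equal length, an entry for each row: "dp": the shift along the tool's x, y, z in m, a list of three; "rotation": the turn, a rotation vector about the tool's x, y, z in rad, a list of three. A call has 1 to 8 rows; each row is the pose to reach, as a shift and turn from the pose commanded when the call began, along the tool's axes at that moment; what a row does not reach only later rows make up. A row lasts 1/8 s, in which the tool goes at most 62.5 mm and 10.7 degrees, less where a joint would pass 70% of its speed; a pose out of reach is approached as far as the arm can. A call with a gripper value outside its range is refused whole. OPENING is the finger opening in m, from 0 to 0.0918, set as the call begins (- or left out, the last holds). The fingers move at their own pace and stop on an object; the grip force is fixed at half the most. Time passes only in rows, so rows that repeat a pose let the fingers close. It gives the time, the measured TCP pose, the force, the opening and the grip force at its end, in the units of the state.
- get_obs(): the state, without advancing time (a new reading comes with each control period).
- vision.capture(name): name is "side" or "top"; returns a dict with "pixels" (384x512x3 uint8, red, green, blue), "vfov" (degrees; the focal length in pixels is half the picture's height over the tangent of half this angle, whatever the lens; pixels are square), "cx", "cy" (the principal point, pixels), "pose" (4x4, takes a point from camera to world coordinates). Camera axes: x right, y up, looking along -z (the intrinsics and any distortion apply to the point x, -y, -z); pixel columns grow to the right and rows downward; lengths in mm; the calibration is good to about 2 mm. A picture is of the moment at which its call begins. There is no depth.
- workorder.close_job(): hands the job in; it is judged then, once.
The state is a dict: "time": time; "joint_positions": joint angles; "dq": joint speeds; "tau": joint torques, N m; "tool_pos": TCP position; "tcp_rot": TCP orientation; "contact_force": force on the tool from outside, world axes, zero at the start; "moment": the same for the moment, N m; "grip_width": finger opening in mm; "finger_force": force on a finger pad.
Only numpy, scipy, OpenCV 4.12 (cv2) and the standard library are available. Lean on these libraries where they do the work, as an engineer would, in place of code of your own. Each camera call takes 0.05 s, during which the arm holds its last target. There are 200 camera calls.

## Working session

There is one attempt and no reset: what is moved stays moved. The work goes in short steps, Python scripts to look and compute and a shell command to move; the robot and the scene stay as the last step left them, time stands still between calls to the robot, and variables do not carry over. Pictures are saved under pics/ and viewed, at most 10 in all, crops included, and the job is handed in when it is done.

```bash
ls; mkdir -p pics; python3 - <<'E'
from plant import get_obs, vision
import cv2
print(get_obs())
for n in("top","side"):
    c=vision.capture(n); print(n,c["vfov"],c["cx"],c["cy"],c["pose"],[k for k in c])
    print({k:v for k,v in c.items() if k not in("pixels","pose")})
    cv2.imwrite(f"pics/{n}0.png",cv2.resize(c["pixels"][:,:,::-1],(768,576),interpolation=cv2.INTER_CUBIC))
    cv2.imwrite(f"pics/{n}0raw.png",c["pixels"][:,:,::-1])
E
```

```text
pics
{'time': 0.0, 'joint_positions': array([ 1.06103960e+00,  3.42734091e-01,  1.52499097e+00, -3.01654078e-05,
        1.27538691e+00, -1.46006982e-01]), 'dq': array([ 0.00093785,  0.00292677,  0.00061078, -0.00064392,  0.00012687,
       -0.00069651]), 'tau': array([-1.52527336e-04, -4.31233513e+01, -2.44216204e+01,  7.18579930e-02,
        5.58807270e-02, -1.19145575e-04]), 'tool_pos': array([186.58256804, 490.30550695, 226.04814812]), 'tcp_rot': array([-3.14008531e+00, -1.92504638e-04,  2.77785157e+00]), 'contact_force': array([ 1.03597056,  0.0539504 , -0.23441894]), 'moment': array([0.02130022, 0.01139296, 0.01672627]), 'finger_force': 0.0, 'grip_width': 91.68516308610344}
top 51.26616158029793 260.3597844703333 183.2928951266973 [[ 1.41220146e-02  9.86753671e-01 -1.61609907e-01  2.37000394e+02]
 [-9.99675608e-01  1.73592869e-02  1.86368933e-02 -2.46283621e+01]
 [ 2.11954557e-02  1.61294292e-01  9.86678724e-01  1.39551832e+03]
 [ 0.00000000e+00  0.00000000e+00  0.00000000e+00  1.00000000e+00]] ['pixels', 'vfov', 'cx', 'cy', 'pose']
{'vfov': 51.26616158029793, 'cx': 260.3597844703333, 'cy': 183.2928951266973}
side 56.90729103458328 255.16680913883027 190.3648347791403 [[ 8.45391264e-01  3.17456339e-01 -4.29575470e-01 -2.50627696e+01]
 [-5.33794020e-01  4.72847688e-01 -7.01055638e-01 -8.43807945e+02]
 [-1.94307884e-02  8.21971129e-01  5.69197600e-01  6.81703210e+02]
 [ 0.00000000e+00  0.00000000e+00  0.00000000e+00  1.00000000e+00]] ['pixels', 'vfov', 'cx', 'cy', 'pose']
{'vfov': 56.90729103458328, 'cx': 255.16680913883027, 'cy': 190.3648347791403}
```

View pics/top0.png

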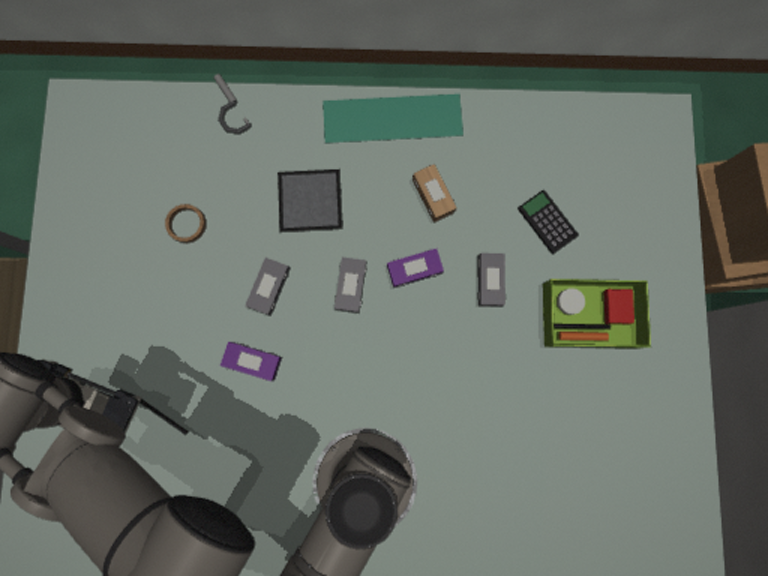

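View pics/side0.png

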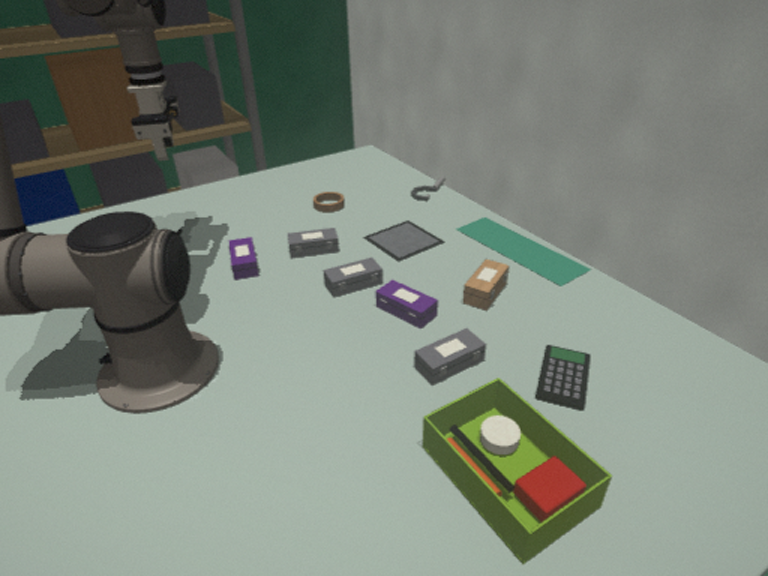

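```bash
python3 - <<'E'
import cv2,numpy as np
t=cv2.imread("pics/top0raw.png");s=cv2.imread("pics/side0raw.png")
a=cv2.resize(t[100:220,155:355],(800,480),interpolation=cv2.INTER_NEAREST)
cv2.imwrite("pics/crop1.png",a)
for n,im,pts in(("top",t,[(150,165),(327,186),(289,128),(207,133)]),("side",s,[(225,170),(315,245)])):
    for p in pts:
        print(n,p); print(im[p[1],p[0]-24:p[0]+24:2].tolist())
E
```

```text
top (150, 165)
[[131, 138, 129], [132, 139, 130], [132, 139, 130], [131, 137, 128], [130, 137, 128], [131, 139, 129], [131, 139, 130], [131, 138, 129], [130, 138, 129], [134, 141, 131], [130, 138, 128], [131, 138, 128], [130, 138, 129], [130, 138, 129], [132, 139, 129], [130, 138, 128], [131, 139, 129], [130, 138, 129], [132, 139, 129], [132, 139, 130], [131, 139, 129], [132, 139, 130], [132, 139, 129], [131, 139, 129]]
top (327, 186)
[[132, 140, 129], [132, 140, 130], [132, 141, 130], [133, 140, 130], [133, 140, 130], [133, 141, 131], [133, 141, 131], [114, 121, 112], [38, 38, 37], [100, 99, 100], [101, 99, 102], [156, 161, 162], [155, 162, 162], [156, 162, 162], [156, 162, 162], [98, 96, 99], [100, 98, 100], [133, 139, 129], [132, 140, 128], [131, 138, 128], [132, 140, 129], [134, 141, 130], [132, 140, 130], [132, 141, 129]]
top (289, 128)
[[131, 139, 128], [132, 140, 130], [131, 139, 129], [133, 140, 130], [131, 139, 129], [133, 141, 131], [115, 122, 113], [44, 54, 60], [40, 53, 65], [82, 110, 137], [89, 115, 140], [156, 161, 161], [153, 161, 161], [154, 160, 160], [155, 161, 162]
[... 623 characters left out ...]
[164, 175, 161], [167, 179, 164], [165, 174, 160], [167, 178, 164], [165, 177, 163], [164, 175, 162], [166, 177, 164], [164, 175, 162], [165, 175, 162], [164, 175, 162], [164, 175, 161], [166, 176, 164], [164, 174, 162], [165, 177, 164], [163, 175, 161], [163, 175, 160], [163, 174, 161], [162, 175, 160]]
side (315, 245)
[[74, 75, 73], [77, 81, 78], [128, 132, 133], [72, 76, 74], [64, 66, 62], [67, 70, 67], [71, 73, 72], [72, 75, 72], [72, 73, 70], [70, 72, 71], [95, 99, 94], [165, 176, 163], [164, 176, 162], [164, 175, 162], [164, 174, 162], [164, 176, 163], [162, 175, 160], [162, 175, 160], [165, 176, 162], [163, 176, 160], [162, 176, 160], [165, 176, 163], [164, 174, 160], [165, 177, 162]]
```

View pics/crop1.png

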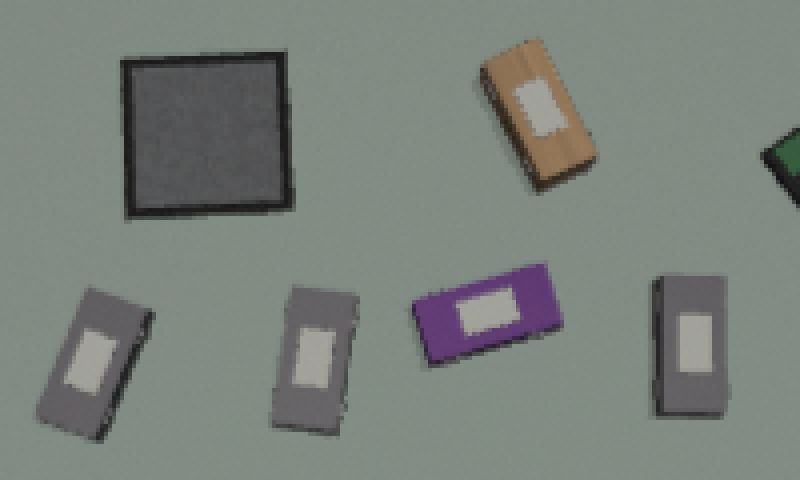

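```bash
cat > h.py <<'E'
import cv2,numpy as np
from scipy.optimize import minimize
from scipy.spatial.transform import Rotation as R
from plant import get_obs, vision
def proj(c,P):
    f=192/np.tan(np.radians(c["vfov"]/2)); T=np.linalg.inv(c["pose"])
    q=np.c_[P,np.ones(len(P))]@T.T
    return np.c_[c["cx"]+f*q[:,0]/-q[:,2], c["cy"]-f*q[:,1]/-q[:,2]]
def unproj(c,u,v,z):
    f=192/np.tan(np.radians(c["vfov"]/2)); M=c["pose"]
    d=M[:3,:3]@np.array([(u-c["cx"])/f,-(v-c["cy"])/f,-1]); o=M[:3,3]
    return o+d*(z-o[2])/d[2]
def box(x,y,yaw,dim,z0):
    l,w,h=dim; P=np.array([[a*l/2,b*w/2,k*h] for a in(-1,1) for b in(-1,1) for k in(0,1)])
    return P@R.from_euler("z",yaw).as_matrix().T+[x,y,z0]
S=4
def soft(c,ctr,half=40):
    u,v=np.round(ctr).astype(int); im=c["pixels"][v-half:v+half,u-half:u+half].astype(np.float32)
    bg=np.median(im.reshape(-1,3),0); d=np.linalg.norm(im-bg,axis=2)
    m=np.clip(d/45,0,1); m=cv2.resize(m,None,fx=S,fy=S,interpolation=cv2.INTER_LINEAR)
    b=(m>.5).astype(np.uint8); _,L=cv2.connectedComponents(b)
    cnts,_=cv2.findContours(b,cv2.RETR_EXTERNAL,cv2.CHAIN_APPROX_NONE)
    k=max(cnts,key=lambda q:cv2.contourArea(q) if cv2.pointPolygonTest(q,(half*S,half*S),False)>=0 else 0)
    out=np.zeros_like(b); cv2.drawContours(out,[k],-1,1,-1)
    return out,(u-half,v-half)
def fit(cams,x,y,yaw,dim,z0=0):
    g=[(c,)+soft(c,proj(c,np.array([[x,y,z0+dim[2]/2]]))[0]) for c in cams]
    def cost(p):
        e=0
        for c,m,o in g:
            q=(proj(c,box(p[0],p[1],p[2],dim,z0))-o+.5)*S-.5
            r=np.zeros_like(m); cv2.fillConvexPoly(r,cv2.convexHull(np.round(q*16).astype(np.int32)),1,shift=4)
            e+=1-(m&r).sum()/(m|r).sum()
        return e/len(g)
    best=None
    for dy in(0,.15,-.15):
        s=minimize(cost,[x,y,yaw+dy],method="Nelder-Mead",options=dict(initial_simplex=np.array([[x,y,yaw+dy]]*4)+np.vstack([[0,0,0],np.diag([8,8,.1])]),xatol=.02,fatol=1e-5))
        if best is None or s.fun<best.fun: best=s
    return np.round(best.x,3),round(best.fun,3)
E
python3 - <<'E'
from h import *
t=vision.capture("top");s=vision.capture("side")
CS=(120,56,40)
for n,u,v,dim,yaw in(("left",179,190,CS,-.3),("mid",233,190,CS,-.1),("right",327,186,CS,0),("chest",289,128,(120,56,50),.4),("mat",207,133,(150,150,2),0),("purL",167,240,CS,1.3),("purR",277,179,CS,1.8)):
    p=unproj(t,u,v,dim[2])
    print(n,p[:2].round(), [fit(cs,p[0],p[1],yaw,dim) for cs in([t],[s],[t,s])])
E
```

```text
left [431. 227.] [(array([ 4.30104e+02,  2.32553e+02, -3.33000e-01]), np.float64(0.041)), (array([ 4.29785e+02,  2.29006e+02, -3.11000e-01]), np.float64(0.05)), (array([ 4.30086e+02,  2.31968e+02, -3.30000e-01]), np.float64(0.057))]
mid [434.  43.] [(array([ 4.37479e+02,  4.31050e+01, -1.30000e-01]), np.float64(0.068)), (array([ 4.36418e+02,  3.94880e+01, -1.21000e-01]), np.float64(0.429)), (array([ 4.37056e+02,  4.22860e+01, -1.27000e-01]), np.float64(0.256))]
right [ 454. -280.] [(array([ 4.54737e+02, -2.81437e+02, -9.00000e-03]), np.float64(0.083)), (array([ 4.55283e+02, -2.86913e+02, -1.70000e-02]), np.float64(0.038)), (array([ 4.55756e+02, -2.84051e+02, -7.00000e-03]), np.float64(0.079))]
chest [ 655. -147.] [(array([ 6.58947e+02, -1.48382e+02,  4.81000e-01]), np.float64(0.08)), (array([ 6.59508e+02, -1.53849e+02,  4.47000e-01]), np.float64(0.037)), (array([ 6.59797e+02, -1.50559e+02,  4.61000e-01]), np.float64(0.091))]
mat [645. 143.] [(array([6.44988e+02, 1.46243e+02, 7.50000e-02]), np.float64(0.029)), (array([6.42893e+02, 1.42812e+02, 8.20000e-02]), np.float64(0.045)), (array([6.44740e+02, 1.45407e+02, 8.10000e-02]), np.float64(0.042))]
purL [262. 259.] [(array([260.515, 261.741,   1.287]), np.float64(0.066)), (array([259.423, 258.526,   1.261]), np.float64(0.087)), (array([260.176, 260.916,   1.264]), np.float64(0.088))]
purR [ 475. -107.] [(array([ 479.854, -104.639,    1.871]), np.float64(0.072)), (array([ 479.943, -109.761,    1.89 ]), np.float64(0.394)), (array([ 479.993, -106.312,    1.872]), np.float64(0.238))]
```

```bash
cat > go.py <<'E'
# prints tool-frame dp (m) and rotvec to reach x y z yaw [tool down]; z is TCP
import sys; from h import *
o=get_obs(); a=list(map(float,sys.argv[1:5]))
R0=R.from_euler("xyz",o["tcp_rot"]); Rt=R.from_euler("xyz",[np.pi,0,a[3]])
print("dp",(R0.inv().apply(np.array(a[:3])-o["tool_pos"])/1000).round(4).tolist(),"rot",(R0.inv()*Rt).as_rotvec().round(3).tolist(),"t",round(o["time"],2))
E
python3 go.py 430 231 120 2.82; python3 -m pendant --help | head -5
```

```text
dp [-0.3197, -0.1558, 0.1064] rot [-0.001, -0.0, -0.042] t 0.2invalid input: not JSON, or not a number
```

```bash
python3 -m pendant '{"dp":[[-0.05,-0.025,0.01],[-0.1,-0.05,0.03],[-0.15,-0.075,0.05],[-0.2,-0.1,0.07],[-0.26,-0.13,0.09],[-0.32,-0.156,0.106],[-0.32,-0.156,0.106],[-0.32,-0.156,0.106]],"rotation":[[0,0,0],[0,0,0],[0,0,-0.02],[0,0,-0.042],[0,0,-0.042],[0,0,-0.042],[0,0,-0.042],[0,0,-0.042]]}' 0.0918
python3 go.py 430 231 6 2.82
```

```text
time: 1.2
tool_pos: [430.3, 230.7, 120.5]
tcp_rot: [-3.141, -0.001, 2.818]
contact_force: [0.0, 0.1, 0.3]
grip_width: 91.7
finger_force: 0.0
dp [0.0002, 0.0002, 0.1145] rot [-0.0, -0.001, -0.002] t 1.2
```

```bash
python3 -m pendant '{"dp":[[0,0,0.04],[0,0,0.08],[0,0,0.105],[0,0,0.114],[0,0,0.114]],"rotation":[[0,0,0],[0,0,0],[0,0,0],[0,0,0],[0,0,0]]}' 
python3 -m pendant '{"dp":[[0,0,0],[0,0,0],[0,0,0],[0,0,0],[0,0,0],[0,0,0]],"rotation":[[0,0,0],[0,0,0],[0,0,0],[0,0,0],[0,0,0],[0,0,0]]}' 0.04
python3 -c "
from plant import get_obs;o=get_obs();print(o['moment'],o['contact_force'])"
```

```text
time: 1.82
tool_pos: [429.9, 231.9, 7.1]
tcp_rot: [3.141, -0.0, 2.821]
contact_force: [0.4, 0.7, 1.1]
grip_width: 91.8
finger_force: 0.0
time: 2.58
tool_pos: [430.8, 231.2, 7.1]
tcp_rot: [3.141, 0.001, 2.82]
contact_force: [0.0, 1.4, 4.9]
grip_width: 55.9
finger_force: 29.9
[ 0.28961954 -0.00584241 -0.06087454] [0.01279213 1.37429617 4.89487253]
```

```bash
cat > m.py <<'E'
import sys; from h import *
# mean moment in tool frame; free readings only as time passes (camera call = 0.05 s each)
M=[];F=[]
for i in range(3):
    o=get_obs(); r=R.from_euler("xyz",o["tcp_rot"]); M.append(r.inv().apply(o["moment"])); F.append(r.inv().apply(o["contact_force"])); vision.capture("top")
print("M",np.mean(M,0).round(4),"sd",np.std(M,0).round(4),"F",np.mean(F,0).round(2))
E
python3 -m pendant '{"dp":[[0,0,-0.03],[0,0,-0.07],[0,0,-0.11],[0,0,-0.13],[0,0,-0.13],[0,0,-0.13]],"rotation":[[0,0,0],[0,0,0],[0,0,0],[0,0,0],[0,0,0],[0,0,0]]}'
python3 m.py
python3 -m pendant '{"dp":[[0,0,0],[0,0,0],[0,0,0],[0,0,0],[0,0,0],[0,0,0],[0,0,0],[0,0,0]],"rotation":[[0,0.1,0],[0,0.2,0],[0,0.2,0],[0,0.2,0],[0,0.1,0],[0,0,0],[0,0,0],[0,0,0]]}'
python3 m.py
python3 -m pendant '{"dp":[[0,0,0],[0,0,0],[0,0,0],[0,0,0],[0,0,0],[0,0,0],[0,0,0],[0,0,0]],"rotation":[[0,-0.1,0],[0,-0.2,0],[0,-0.2,0],[0,-0.2,0],[0,-0.1,0],[0,0,0],[0,0,0],[0,0,0]]}'
python3 m.py
```

```text
time: 3.32
tool_pos: [429.4, 230.6, 135.3]
tcp_rot: [-3.14, -0.002, 2.82]
contact_force: [-0.6, 0.2, -3.4]
grip_width: 55.5
finger_force: 29.9
M [-0.0126  0.0072  0.0046] sd [0.0229 0.0356 0.0134] F [ 0.1  -0.09  3.61]
time: 4.47
tool_pos: [430.3, 231.3, 137.0]
tcp_rot: [3.141, -0.001, 2.82]
contact_force: [0.1, 0.3, -3.5]
grip_width: 56.1
finger_force: 29.9
M [-0.0287  0.0052 -0.0394] sd [0.0225 0.0165 0.0477] F [-0.22  0.24  3.45]
time: 5.62
tool_pos: [430.4, 230.6, 136.4]
tcp_rot: [-3.141, 0.001, 2.819]
contact_force: [-0.0, -0.0, -3.6]
grip_width: 56.1
finger_force: 29.9
M [-0.0455 -0.0081  0.0007] sd [0.0161 0.0242 0.0144] F [ 0.24 -0.41  3.37]
```

```bash
sed -i 's/range(3)/range(14)/; s/"sd"/"se"/; s/np.std(M,0)/(np.std(M,0)\/14**.5)/' m.py
python3 -m pendant '{"dp":[[0,0,0],[0,0,0],[0,0,0],[0,0,0],[0,0,0],[0,0,0],[0,0,0]],"rotation":[[0,0.15,0],[0,0.25,0],[0,0.25,0],[0,0.25,0],[0,0.25,0],[0,0.25,0],[0,0.12,0]]}'
python3 -m pendant '{"dp":[[0,0,0],[0,0,0],[0,0,0],[0,0,0]],"rotation":[[0,-0.12,0],[0,-0.12,0],[0,-0.12,0],[0,-0.12,0]]}'
python3 m.py
python3 -m pendant '{"dp":[[0,0,0],[0,0,0],[0,0,0],[0,0,0],[0,0,0],[0,0,0],[0,0,0]],"rotation":[[0,-0.15,0],[0,-0.25,0],[0,-0.25,0],[0,-0.25,0],[0,-0.25,0],[0,-0.25,0],[0,-0.12,0]]}'
python3 -m pendant '{"dp":[[0,0,0],[0,0,0],[0,0,0],[0,0,0]],"rotation":[[0,0.12,0],[0,0.12,0],[0,0.12,0],[0,0.12,0]]}'
python3 m.py; python3 go.py 659 -151 180 3.605
```

```text
time: 6.65
tool_pos: [431.5, 230.6, 136.3]
tcp_rot: [3.141, -0.117, 2.818]
contact_force: [-0.3, -0.3, -3.4]
grip_width: 55.9
finger_force: 29.9
time: 7.15
tool_pos: [431.0, 230.8, 136.6]
tcp_rot: [3.142, -0.001, 2.819]
contact_force: [0.5, 0.3, -2.8]
grip_width: 55.8
finger_force: 29.9
M [ 0.0049  0.0149 -0.0029] se [0.0066 0.006  0.0123] F [-0.06 -0.14  3.16]
time: 8.72
tool_pos: [428.6, 231.3, 136.3]
tcp_rot: [-3.141, 0.115, 2.822]
contact_force: [-0.2, -1.3, -3.5]
grip_width: 56.1
finger_force: 29.9
time: 9.22
tool_pos: [429.5, 231.1, 136.6]
tcp_rot: [-3.141, 0.001, 2.821]
contact_force: [-0.5, -0.7, -4.3]
grip_width: 56.0
finger_force: 29.9
M [ 0.001   0.0071 -0.0053] se [0.0087 0.0081 0.0061] F [-0.27  0.03  3.31]
dp [-0.3377, -0.29, -0.0433] rot [0.0, 0.0, -0.785] t 9.93
```

```bash
python3 -m pendant '{"dp":[[-0.02,-0.017,-0.02],[-0.06,-0.05,-0.03],[-0.11,-0.095,-0.04],[-0.16,-0.14,-0.04],[-0.21,-0.18,-0.04],[-0.26,-0.225,-0.04],[-0.3,-0.26,-0.04],[-0.325,-0.28,-0.04]],"rotation":[[0,0,-0.05],[0,0,-0.15],[0,0,-0.25],[0,0,-0.36],[0,0,-0.47],[0,0,-0.58],[0,0,-0.69],[0,0,-0.785]]}'
python3 go.py 659 -151 120 3.605
```

```text
time: 10.92
tool_pos: [650.9, -140.5, 176.1]
tcp_rot: [-3.141, -0.0, -2.677]
contact_force: [-0.0, 0.3, -2.9]
grip_width: 55.6
finger_force: 29.9
dp [-0.0026, -0.013, 0.0561] rot [-0.0, -0.0, 0.001] t 10.93
```

```bash
python3 -m pendant '{"dp":[[-0.0026,-0.013,0.03],[-0.0026,-0.013,0.07],[-0.0026,-0.013,0.1],[-0.0026,-0.013,0.1],[-0.0026,-0.013,0.1]],"rotation":[[0,0,0],[0,0,0],[0,0,0],[0,0,0],[0,0,0]]}'
python3 go.py 659 -151 57 3.605
python3 - <<'E'
from h import *
im=[vision.capture(n)["pixels"][:,:,::-1] for n in("top","side")]
a=cv2.resize(im[0][80:180,240:340],(400,400),interpolation=cv2.INTER_CUBIC);b=cv2.resize(im[1][140:240,275:375],(400,400),interpolation=cv2.INTER_CUBIC)
cv2.imwrite("pics/pl1.png",np.hstack([a,b]))
E
```

```text
time: 11.55
tool_pos: [659.1, -148.1, 78.1]
tcp_rot: [-3.14, 0.002, -2.678]
contact_force: [0.7, 1.0, -3.2]
grip_width: 55.6
finger_force: 29.9
dp [0.0014, -0.0025, 0.0211] rot [-0.001, 0.002, -0.0] t 11.55
```

View pics/pl1.png

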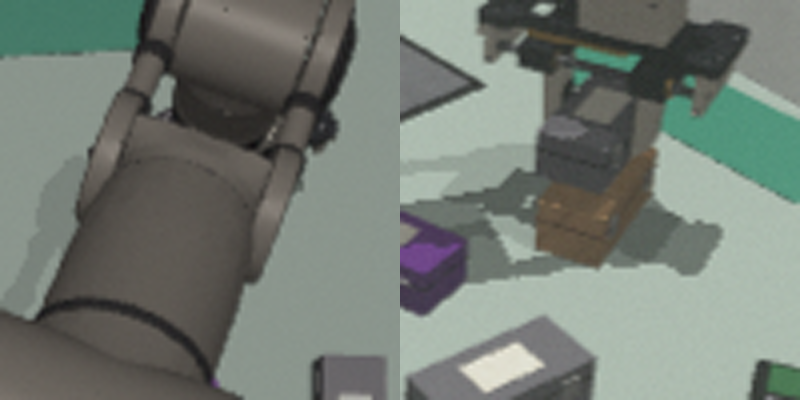

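```bash
python3 -m pendant '{"dp":[[0.0014,-0.0025,0.01],[0.0014,-0.0025,0.017],[0.0014,-0.0025,0.021],[0.0014,-0.0025,0.021]],"rotation":[[0,0,0],[0,0,0],[0,0,0],[0,0,0]]}'
python3 -m pendant '{"dp":[[0,0,0],[0,0,0],[0,0,0],[0,0,0],[0,0,-0.04],[0,0,-0.08],[0,0,-0.12],[0,0,-0.12]],"rotation":[[0,0,0],[0,0,0],[0,0,0],[0,0,0],[0,0,0],[0,0,0],[0,0,0],[0,0,0]]}' 0.0918
python3 go.py 437 41 120 3.017
```

```text
time: 12.15
tool_pos: [657.8, -150.8, 57.1]
tcp_rot: [3.142, -0.0, -2.678]
contact_force: [-4.3, 0.9, 7.0]
grip_width: 55.8
finger_force: 29.9
time: 13.15
tool_pos: [660.0, -151.3, 180.0]
tcp_rot: [-3.136, 0.006, -2.678]
contact_force: [-0.2, 1.0, -0.5]
grip_width: 91.7
finger_force: 0.0
dp [0.1138, 0.272, 0.0578] rot [-0.004, 0.007, 0.588] t 13.15
```

```bash
python3 -m pendant '{"dp":[[0.02,0.045,0],[0.04,0.09,0],[0.06,0.14,0.01],[0.08,0.18,0.02],[0.095,0.225,0.03],[0.114,0.272,0.045],[0.114,0.272,0.058],[0.114,0.272,0.058]],"rotation":[[0,0,0.1],[0,0,0.2],[0,0,0.3],[0,0,0.4],[0,0,0.5],[0,0,0.588],[0,0,0.588],[0,0,0.588]]}'
python3 go.py 437 41 6 3.017
python3 - <<'E'
from h import *
t=vision.capture("top");s=vision.capture("side")
im=[c["pixels"][:,:,::-1] for c in(t,s)]
a=cv2.resize(im[0][80:180,240:340],(400,400),interpolation=cv2.INTER_CUBIC);b=cv2.resize(im[1][140:240,275:375],(400,400),interpolation=cv2.INTER_CUBIC)
cv2.imwrite("pics/pl2.png",np.hstack([a,b]))
for cs in([t],[s]): print(fit(cs,659,-151,.465,(120,56,90)))
E
```

```text
time: 14.15
tool_pos: [434.5, 41.6, 116.9]
tcp_rot: [-3.141, -0.001, 3.018]
contact_force: [0.4, -0.5, -0.3]
grip_width: 91.9
finger_force: 0.0
dp [-0.0027, -0.0002, 0.1108] rot [-0.0, -0.001, 0.001] t 14.15
(array([ 6.57391e+02, -1.48827e+02,  4.67000e-01]), np.float64(0.145))
(array([ 6.59164e+02, -1.51966e+02,  3.97000e-01]), np.float64(0.483))
```

View pics/pl2.png

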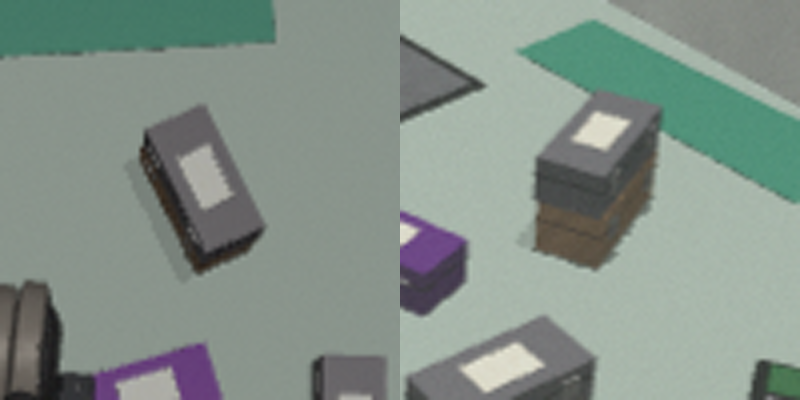

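```bash
python3 - <<'E'
from h import *
s=vision.capture("side"); t=vision.capture("top")
U=lambda x,y,z:unproj(s,275+(x-400)/4-.375,140+y/4-.375,z)[:2].round(1)
print("case L,F,R",U(537,157,90),U(610,178,90),U(662,107,90),"mid LR",(U(537,157,90)+U(662,107,90))/2)
print("case bottom L,F",U(537,202,50),U(600,217,50))
print("chest L,F",U(537,250,0),U(599,269,0))
V=lambda x,y,z:unproj(t,240+x/4-.375,80+y/4-.375,z)[:2].round(1)
q=[V(145,130,90),V(205,104,90),V(265,228,90),V(203,254,90)];print("top-case",q,np.mean(q,0))
print("chest bottom corner",V(199,273,0))
for k,z in((0,"chest"),(50,"case")): print(z,box(659,-151,.465,(120,56,40),k)[::2,:2].round(1).tolist())
E
```

```text
case L,F,R [ 591.1 -154.5] [ 617.7 -207.3] [ 721.5 -152.9] mid LR [ 656.3 -153.7]
case bottom L,F [ 591.6 -158.1] [ 618.6 -200.6]
chest L,F [ 597.2 -156.4] [ 621.6 -202.9]
top-case [array([697.5, -98.7]), array([ 721.9, -149.9]), array([ 613.3, -200.9]), array([ 589.7, -148.4])] [ 655.6   -149.475]
chest bottom corner [ 596.3 -153.4]
chest [[617.9, -202.9], [592.8, -152.9], [725.2, -149.1], [700.1, -99.1]]
case [[617.9, -202.9], [592.8, -152.9], [725.2, -149.1], [700.1, -99.1]]
```

```bash
python3 -m pendant '{"dp":[[-0.002,0,0.04],[-0.002,0,0.08],[-0.002,0,0.103],[-0.002,0,0.111],[-0.002,0,0.111]],"rotation":[[0,0,0],[0,0,0],[0,0,0],[0,0,0],[0,0,0]]}' 
python3 -m pendant '{"dp":[[0,0,0],[0,0,0],[0,0,0],[0,0,0],[0,0,0],[0,0,0]],"rotation":[[0,0,0],[0,0,0],[0,0,0],[0,0,0],[0,0,0],[0,0,0]]}' 0.04
python3 -m pendant '{"dp":[[0,0,-0.03],[0,0,-0.07],[0,0,-0.11],[0,0,-0.13],[0,0,-0.13]],"rotation":[[0,0,0],[0,0,0],[0,0,0],[0,0,0],[0,0,0]]}'
python3 -m pendant '{"dp":[[0,0,0],[0,0,0],[0,0,0],[0,0,0],[0,0,0],[0,0,0],[0,0,0]],"rotation":[[0,0.15,0],[0,0.25,0],[0,0.25,0],[0,0.25,0],[0,0.25,0],[0,0.25,0],[0,0.12,0]]}'
python3 -m pendant '{"dp":[[0,0,0],[0,0,0],[0,0,0],[0,0,0]],"rotation":[[0,-0.12,0],[0,-0.12,0],[0,-0.12,0],[0,-0.12,0]]}'
python3 m.py
python3 -m pendant '{"dp":[[0,0,0],[0,0,0],[0,0,0],[0,0,0],[0,0,0],[0,0,0],[0,0,0]],"rotation":[[0,-0.15,0],[0,-0.25,0],[0,-0.25,0],[0,-0.25,0],[0,-0.25,0],[0,-0.25,0],[0,-0.12,0]]}'
python3 -m pendant '{"dp":[[0,0,0],[0,0,0],[0,0,0],[0,0,0]],"rotation":[[0,0.12,0],[0,0.12,0],[0,0.12,0],[0,0.12,0]]}'
python3 m.py; python3 go.py 659 -151 180 3.605;python3 go.py 437 41 7 3.017
```

```text
time: 14.98
tool_pos: [437.0, 41.2, 6.8]
tcp_rot: [3.142, 0.0, 3.016]
contact_force: [0.5, -0.4, 0.9]
grip_width: 91.8
finger_force: 0.0
time: 15.72
tool_pos: [436.8, 41.5, 7.0]
tcp_rot: [3.141, 0.001, 3.017]
contact_force: [0.1, 0.8, 5.7]
grip_width: 55.8
finger_force: 30.0
time: 16.35
tool_pos: [437.0, 41.3, 137.3]
tcp_rot: [-3.142, 0.002, 3.017]
contact_force: [1.1, -0.5, -3.6]
grip_width: 56.0
finger_force: 30.0
time: 17.23
tool_pos: [437.8, 41.1, 136.3]
tcp_rot: [3.142, -0.117, 3.016]
contact_force: [-0.1, 0.6, -3.2]
grip_width: 56.0
finger_force: 30.0
time: 17.73
tool_pos: [437.4, 41.3, 136.7]
tcp_rot: [3.141, -0.001, 3.017]
contact_force: [0.4, -0.2, -3.3]
grip_width: 55.9
finger_force: 30.0
M [-0.0156  0.0471 -0.0099] se [0.0092 0.0063 0.0094] F [-0.04  0.19  3.3 ]
time: 19.3
tool_pos: [434.6, 41.7, 136.2]
tcp_rot: [3.142, 0.115, 3.017]
contact_force: [0.9, -0.5, -4.0]
grip_width: 56.0
finger_force: 30.0
time: 19.8
tool_pos: [435.7, 41.6, 136.6]
tcp_rot: [3.142, 0.0, 3.017]
contact_force: [0.6, 0.0, -3.6]
grip_width: 55.8
finger_force: 30.0
M [-0.0322 -0.0233  0.0062] se [0.0048 0.0077 0.0081] F [0.16 0.15 3.42]
dp [-0.2446, -0.1633, -0.0433] rot [0.0, 0.0, -0.588] t 20.5
dp [-0.0004, -0.0004, 0.1297] rot [0.0, 0.0, -0.0] t 20.5
```

Shift of 0.070 N m: the middle case rattles. Put it back and fetch the right one.

```bash
python3 -m pendant '{"dp":[[0,0,0.04],[0,0,0.09],[0,0,0.12],[0,0,0.1295],[0,0,0.1295]],"rotation":[[0,0,0],[0,0,0],[0,0,0],[0,0,0],[0,0,0]]}'
python3 -m pendant '{"dp":[[0,0,0],[0,0,0],[0,0,0],[0,0,0],[0,0,-0.04],[0,0,-0.09],[0,0,-0.13],[0,0,-0.13]],"rotation":[[0,0,0],[0,0,0],[0,0,0],[0,0,0],[0,0,0],[0,0,0],[0,0,0],[0,0,0]]}' 0.0918
python3 go.py 455 -284 120 3.128
```

```text
time: 21.12
tool_pos: [437.0, 41.4, 7.5]
tcp_rot: [3.142, 0.0, 3.017]
contact_force: [0.2, -0.4, -3.3]
grip_width: 55.5
finger_force: 30.0
time: 22.12
tool_pos: [438.4, 41.3, 140.0]
tcp_rot: [3.141, 0.007, 3.017]
contact_force: [-0.0, -0.3, -0.5]
grip_width: 91.5
finger_force: 0.0
dp [-0.0568, -0.3208, 0.0202] rot [0.0, 0.007, -0.111] t 22.12
```

```bash
python3 -m pendant '{"dp":[[-0.01,-0.055,0],[-0.02,-0.11,0],[-0.03,-0.165,0],[-0.04,-0.22,0],[-0.05,-0.275,0.01],[-0.057,-0.32,0.02],[-0.057,-0.32,0.02],[-0.057,-0.32,0.02]],"rotation":[[0,0,0],[0,0,-0.03],[0,0,-0.06],[0,0,-0.09],[0,0,-0.11],[0,0,-0.11],[0,0,-0.11],[0,0,-0.11]]}'
python3 go.py 455 -284 7 3.128
```

```text
time: 23.12
tool_pos: [452.6, -282.2, 116.1]
tcp_rot: [3.14, -0.002, 3.126]
contact_force: [-0.4, 0.2, -0.7]
grip_width: 91.9
finger_force: 0.0
dp [-0.0026, -0.0019, 0.1091] rot [0.002, -0.002, -0.002] t 23.12
```

```bash
python3 -m pendant '{"dp":[[-0.002,-0.001,0.04],[-0.002,-0.001,0.08],[-0.002,-0.001,0.1],[-0.002,-0.001,0.11],[-0.002,-0.001,0.11]],"rotation":[[0,0,0],[0,0,0],[0,0,0],[0,0,0],[0,0,0]]}' 
python3 -m pendant '{"dp":[[0,0,0],[0,0,0],[0,0,0],[0,0,0],[0,0,0],[0,0,0]],"rotation":[[0,0,0],[0,0,0],[0,0,0],[0,0,0],[0,0,0],[0,0,0]]}' 0.04
python3 -m pendant '{"dp":[[0,0,-0.03],[0,0,-0.08],[0,0,-0.13],[0,0,-0.175],[0,0,-0.19],[0,0,-0.19]],"rotation":[[0,0,0],[0,0,0],[0,0,0],[0,0,0],[0,0,0],[0,0,0]]}'
python3 go.py 659 -151 196 3.605
```

```text
time: 23.75
tool_pos: [455.4, -283.3, 7.2]
tcp_rot: [3.141, -0.0, 3.128]
contact_force: [-0.3, -0.6, -1.3]
grip_width: 92.1
finger_force: 0.0
time: 24.5
tool_pos: [455.4, -284.4, 7.4]
tcp_rot: [-3.141, 0.0, 3.127]
contact_force: [-1.0, 0.1, 3.2]
grip_width: 56.2
finger_force: 30.0
time: 25.25
tool_pos: [455.1, -284.0, 196.5]
tcp_rot: [3.141, -0.0, 3.127]
contact_force: [-0.6, -0.4, -3.7]
grip_width: 56.0
finger_force: 30.0
dp [-0.2019, 0.136, 0.0005] rot [0.0, -0.0, -0.478] t 25.25
```

```bash
python3 -m pendant '{"dp":[[-0.02,0.014,0],[-0.06,0.04,0],[-0.11,0.075,0],[-0.15,0.1,0],[-0.18,0.12,0],[-0.202,0.136,0],[-0.202,0.136,0],[-0.202,0.136,0]],"rotation":[[0,0,-0.05],[0,0,-0.14],[0,0,-0.24],[0,0,-0.34],[0,0,-0.43],[0,0,-0.478],[0,0,-0.478],[0,0,-0.478]]}'
python3 go.py 658 -150.5 115 3.605
```

```text
time: 26.25
tool_pos: [658.1, -151.3, 194.5]
tcp_rot: [3.139, -0.003, -2.679]
contact_force: [-0.2, 0.4, -4.2]
grip_width: 56.2
finger_force: 30.0
dp [-0.0005, 0.0005, 0.0795] rot [0.003, -0.003, -0.001] t 26.25
```

```bash
python3 -m pendant '{"dp":[[0,0,0.03],[0,0,0.06],[0,0,0.08],[0,0,0.08],[0,0,0.08]],"rotation":[[0,0,0],[0,0,0],[0,0,0],[0,0,0],[0,0,0]]}'
python3 go.py 658.5 -151 97.3 3.605
python3 - <<'E'
from h import *
im=vision.capture("side")["pixels"][:,:,::-1]
cv2.imwrite("pics/pl3.png",cv2.resize(im[110:230,275:375],(500,600),interpolation=cv2.INTER_CUBIC))
E
```

```text
time: 26.88
tool_pos: [659.4, -151.9, 118.1]
tcp_rot: [-3.141, 0.001, -2.679]
contact_force: [0.4, -0.3, -3.9]
grip_width: 55.9
finger_force: 30.0
dp [0.0004, 0.0012, 0.0208] rot [-0.001, 0.001, -0.001] t 26.88
```

View pics/pl3.png

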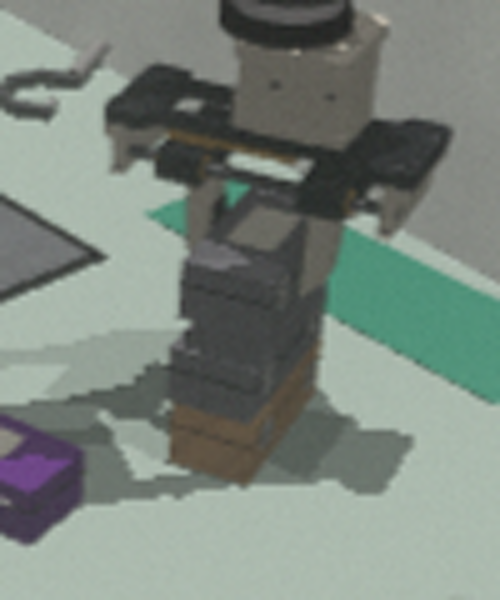

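```bash
python3 - <<'E'
from h import *
s=vision.capture("side")
for x,y in((659,-151),(656,-151)):
  for z in(0,50,111):
    q=proj(s,box(x,y,.465,(120,56,40),z)); print(x,z,((q-[275,110]+.5)*5)[[2,0,1+2,1,5]].round().tolist())
E
```

```text
659 0 [[163.0, 463.0], [245.0, 489.0], [167.0, 412.0], [251.0, 437.0], [319.0, 345.0]]
659 50 [[168.0, 399.0], [252.0, 424.0], [172.0, 345.0], [259.0, 370.0], [328.0, 280.0]]
659 111 [[175.0, 316.0], [262.0, 340.0], [179.0, 258.0], [268.0, 282.0], [340.0, 196.0]]
656 0 [[159.0, 464.0], [241.0, 491.0], [163.0, 413.0], [247.0, 439.0], [316.0, 347.0]]
656 50 [[164.0, 400.0], [249.0, 426.0], [169.0, 346.0], [255.0, 371.0], [325.0, 282.0]]
656 111 [[171.0, 317.0], [258.0, 342.0], [175.0, 260.0], [265.0, 284.0], [336.0, 198.0]]
```

```bash
python3 -m pendant '{"dp":[[0,0.0005,0.01],[0,0.0005,0.017],[0,0.0005,0.0208],[0,0.0005,0.0208]],"rotation":[[0,0,0],[0,0,0],[0,0,0],[0,0,0]]}'
python3 -m pendant '{"dp":[[0,0,0],[0,0,0],[0,0,0],[0,0,0],[0,0,-0.03],[0,0,-0.06],[0,0,-0.09],[0,0,-0.09]],"rotation":[[0,0,0],[0,0,0],[0,0,0],[0,0,0],[0,0,0],[0,0,0],[0,0,0],[0,0,0]]}' 0.0918
python3 go.py 437 41 120 3.017
```

```text
time: 27.48
tool_pos: [658.8, -150.6, 97.4]
tcp_rot: [3.141, -0.0, -2.678]
contact_force: [-4.4, 0.6, 5.3]
grip_width: 56.2
finger_force: 30.0
time: 28.48
tool_pos: [660.4, -151.2, 189.3]
tcp_rot: [-3.137, 0.004, -2.678]
contact_force: [0.5, -0.2, -0.6]
grip_width: 91.7
finger_force: 0.0
dp [0.1142, 0.2721, 0.0677] rot [-0.003, 0.005, 0.588] t 28.48
```

```bash
python3 -m pendant '{"dp":[[0.02,0.045,0],[0.04,0.09,0],[0.06,0.14,0],[0.08,0.18,0.01],[0.095,0.225,0.03],[0.114,0.272,0.045],[0.114,0.272,0.068],[0.114,0.272,0.068]],"rotation":[[0,0,0.1],[0,0,0.2],[0,0,0.3],[0,0,0.4],[0,0,0.5],[0,0,0.588],[0,0,0.588],[0,0,0.588]]}'
python3 go.py 437 41 7 3.017
python3 - <<'E'
from h import *
t=vision.capture("top");s=vision.capture("side")
im=[c["pixels"][:,:,::-1] for c in(t,s)]
a=cv2.resize(im[0][80:180,240:340],(400,400),interpolation=cv2.INTER_CUBIC);b=cv2.resize(im[1][120:220,275:375],(400,400),interpolation=cv2.INTER_CUBIC)
cv2.imwrite("pics/pl4.png",np.hstack([a,b]))
E
```

```text
time: 29.48
tool_pos: [433.8, 42.0, 116.9]
tcp_rot: [-3.141, -0.004, 3.018]
contact_force: [-0.0, 0.7, 0.1]
grip_width: 91.5
finger_force: 0.0
dp [-0.0037, -0.0006, 0.1098] rot [-0.0, -0.004, 0.001] t 29.48
```

View pics/pl4.png

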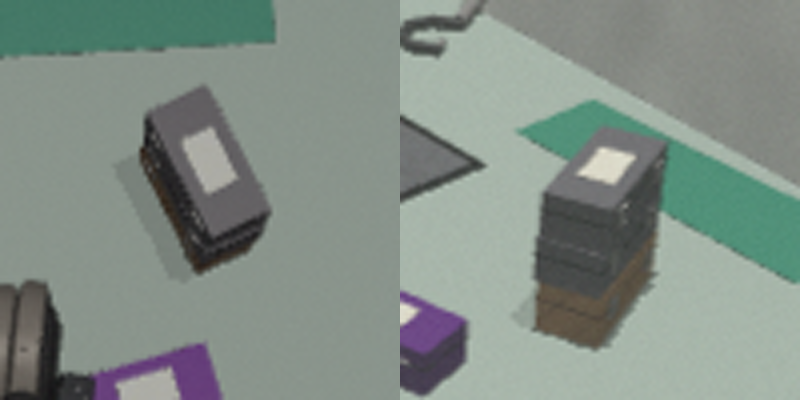

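The column stands square (upper case about (605,160), lower case and chest in line below it). Now the rattling case.

```bash
python3 -m pendant '{"dp":[[-0.003,0,0.04],[-0.003,0,0.08],[-0.003,0,0.1],[-0.003,0,0.11],[-0.003,0,0.11]],"rotation":[[0,0,0],[0,0,0],[0,0,0],[0,0,0],[0,0,0]]}' 
python3 -m pendant '{"dp":[[0,0,0],[0,0,0],[0,0,0],[0,0,0],[0,0,0],[0,0,0]],"rotation":[[0,0,0],[0,0,0],[0,0,0],[0,0,0],[0,0,0],[0,0,0]]}' 0.04
python3 -m pendant '{"dp":[[0,0,-0.03],[0,0,-0.07],[0,0,-0.11],[0,0,-0.14],[0,0,-0.15],[0,0,-0.15]],"rotation":[[0,0,0],[0,0,0],[0,0,0],[0,0,0],[0,0,0],[0,0,0]]}'
python3 go.py 644 144.5 157 3.017
```

```text
time: 30.2
tool_pos: [438.9, 41.0, 8.5]
tcp_rot: [3.141, 0.0, 3.016]
contact_force: [-0.4, 0.8, 1.2]
grip_width: 91.6
finger_force: 0.0
time: 30.95
tool_pos: [438.6, 41.3, 8.6]
tcp_rot: [3.141, 0.0, 3.017]
contact_force: [-0.4, 0.1, 5.4]
grip_width: 56.1
finger_force: 30.0
time: 31.7
tool_pos: [438.2, 41.3, 157.9]
tcp_rot: [3.142, -0.0, 3.017]
contact_force: [-0.2, 0.7, -3.3]
grip_width: 55.9
finger_force: 30.0
dp [-0.1913, 0.1281, 0.0008] rot [0.0, -0.0, -0.0] t 31.7
```

```bash
python3 -m pendant '{"dp":[[-0.02,0.014,0],[-0.06,0.04,0],[-0.1,0.067,0],[-0.14,0.094,0],[-0.17,0.114,0],[-0.191,0.128,0],[-0.191,0.128,0],[-0.191,0.128,0]],"rotation":[[0,0,0],[0,0,0],[0,0,0],[0,0,0],[0,0,0],[0,0,0],[0,0,0],[0,0,0]]}'
python3 -m pendant '{"dp":[[0,0,0],[0,0,0],[0,0,0],[0,0,0],[0,0,0],[0,0,0],[0,0,0],[0,0,0]],"rotation":[[0,0,0],[0,0,0],[0,0,0],[0,0,0],[0,0,0],[0,0,0],[0,0,0],[0,0,0]]}'
python3 - <<'E'
from h import *
im=vision.capture("side")["pixels"][:,:,::-1]
cv2.imwrite("pics/end.png",cv2.resize(im,(768,576)))
E
```

```text
time: 32.7
tool_pos: [642.6, 144.1, 156.3]
tcp_rot: [-3.141, -0.004, 3.017]
contact_force: [0.2, 0.9, -3.7]
grip_width: 55.9
finger_force: 30.0
time: 33.7
tool_pos: [644.0, 144.5, 158.4]
tcp_rot: [3.141, 0.0, 3.017]
contact_force: [-0.9, 0.3, -3.1]
grip_width: 55.7
finger_force: 30.0
```

View pics/end.png

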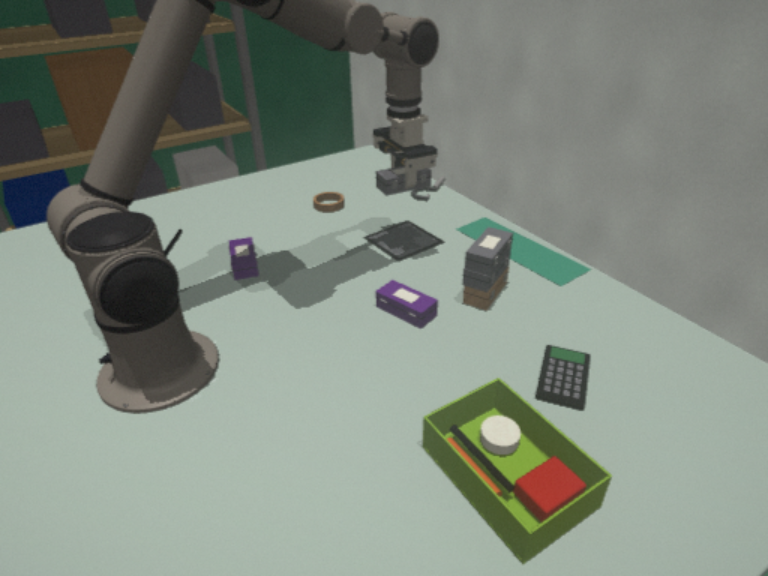

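The case is held level over the mat (405,180), the stack stands at (487,270), and the bystanders have not moved.

```bash
python3 -c "
from plant import workorder;print(workorder.close_job())"
```

```text
the job is handed in; nothing more can be done
None
```

The job is handed in: the middle case was the rattler (its wrist moment shifted 0.070 N m when tipped, against 0.008 for the left case; the right case was not tested). The other two are stacked on the chest, and the rattling case is held level about 15 cm over the mat.

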